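# Return an empty yarn core through the sprung lane gate

### The job

Take the empty orange yarn core, stand it upright in the open mouth of the wooden empties lane in front of the yellow sprung gate, and then push it along the lane, through the gate, far enough into the pen that the gate springs fully shut behind it and the core is left standing in the pen. Do not lift it over the gate, and leave the full green bobbin standing where it is.

Things in the scene. Friction and masses are not known exactly. Their poses are not given: they have to be found in the camera images.
- core_mid (a point): The part to return: empty yarn core, a plain open tube of bright orange plastic standing upright on the bench; outside diameter 54 mm, bore 44, height 60, about 0.1 kg. Point at its centre, half-way up; z is the tube's axis. It, the green bobbin and a red-lidded steel tin swap places; their centres are at least 110 mm apart.
- full_bobbin_mid (a point): Full bobbin, to be left alone: tapered package of dark green yarn, 82 mm across at the foot, 68 at the top, 85 tall, on an orange tube that just shows at the top. Point at its centre, half-way up.
- gateway (a point): Floor of the fixed wooden lane (open-topped trough) at the middle of the shut gate. x: push direction, mouth to pen; z up. Along x: floor (4 mm ply, 100 wide) from -140 mm; flared guides from -75; straight walls, 70 apart inside, from -45 to the end wall at +205; all 45 high. Stand the core at about -85. Beyond 0 is the pen; with its centre past +105 the core is clear of the gate's swing.
- gate (a joint): Gate: upright yellow flap across the lane, 66 mm wide, 5 thick, top 46 above the lane floor, hinged on a vertical pin at the left wall (+y of gateway). Angle in rad: 0 shut, up to 1.55 swung into the pen, the only way it opens. A light spring (1 N at the free edge when shut, 3.5 N wide open) shuts it when nothing holds it. No roof: shut fingers can follow the core through from above.
There are look-alikes about, which are no part of the job. Of the things shaped like the part that bears core_mid, the orange one is meant.

How it is judged:
On the way, in this order (a step that is already met when the one before it is completed fails the run):
1. the core stands upright in the mouth of the lane, before the shut gate (x of core_mid in the frame of gateway between -0.14 and -0.025 m and y of core_mid in the frame of gateway between -0.05 and 0.05 m and z of core_mid in the frame of gateway below 0.04 m and angle between core_mid's own z axis and vertical below 0.2 rad and value of joint gate below 0.1 rad), for 0.2 s.
2. the core, down in the lane, passes through the gateway with the gate swung open (x of core_mid in the frame of gateway between -0.01 and 0.075 m and y of core_mid in the frame of gateway between -0.03 and 0.03 m and z of core_mid in the frame of gateway below 0.045 m and value of joint gate above 0.5 rad), for 0.05 s.
At the end, for the whole second after the job is handed in: The core stands upright (within about 11 degrees) and at rest on the lane's floor inside the pen, beyond the gate; the gate is shut (below 0.1 rad); the full green bobbin is within 30 mm of where it began (x of core_mid in the frame of gateway between 0.03 and 0.2 m and y of core_mid in the frame of gateway between -0.035 and 0.035 m and z of core_mid in the frame of gateway below 0.04 m and angle between core_mid's own z axis and vertical below 0.2 rad and linear speed of core below 0.02 m/s and value of joint gate below 0.1 rad and distance of full_bobbin_mid from where it was at the start of the episode below 0.03 m); the robot touches nothing.
It fails at once if the full green bobbin is shoved more than 30 mm or tipped (distance of full_bobbin_mid from where it was at the start of the episode above 0.03 m or angle between full_bobbin_mid's own z axis and vertical above 0.35 rad).
It fails at once if the core is lifted over the gate or a wall into the pen (x of core_mid in the frame of gateway between 0 and 0.205 m and y of core_mid in the frame of gateway between -0.045 and 0.045 m and z of core_mid in the frame of gateway between 0.06 and 0.12 m).
It also fails if it takes over 58 s, if anything falls off the work surface, if the arm or the gripper's body presses on something with over 40 N, if the wrist force passes 120 N, or if a joint passes its speed limit or range.

### The arm

A 7-joint arm with a two-finger parallel gripper is mounted at the origin on the work surface. World frame = base frame: x ahead of the robot, y to its left, z up, the work surface at z = 0. Lengths are in m, angles in rad, forces in N, time in s.
With the tool pointing down it reaches from about 0.425 to 1.025 m from the base axis. Payload 9.4 kg.
Tool frame: the origin (TCP) lies between the finger pads; the fingertips stand 11 mm ahead of it and the grasp point (between the pads) lies 8 mm behind it; z points along the fingers, y is the line along which they close (so a half turn about z gives the same grasp; the last joint's range is limited). The gripper opens to 93 mm and grips with 3 to 60 N. Pads are 15 mm wide; open, the fingers measure 128 mm over their backs; the gripper's body (75 mm by 188 mm) begins 65 mm behind the grasp point.
Start: joints at [-1.413, 0.599, -0.003, 1.599, 0.002, 0.943, -0.08], TCP at [0.169, 0.705, 0.23] pointing down, gripper open.
Joint ranges: [-2.57, 2.57], [-0.35, 1.97], [-1.29, 1.29], [0.11, 2.56], [-1.05, 4.19], [0.11, 1.86], [-2.63, 2.63]. Speed limits (rad/s): [2.22, 2.22, 3.01, 3.01, 3.14, 3.14, 3.14].

### API

Orientations are given as [roll, pitch, yaw] about the fixed x, y, z axes, in that order (R = Rz(yaw) Ry(pitch) Rx(roll)).
In Python, from plant import arm gives the robot as it stands. The module is installed in compiled form; this text tells all that it offers.
- The arm moves only by the tool carry_out, never from a script. Its arguments are lists of equal length, an entry for each row: "linear": the shift along the world's x, y, z in units of 10 cm (1.0 is 10 cm), a list of three; "rotation": the turn, a rotation vector about the world's x, y, z in units of 120 degrees (1.0 is 120 degrees), a list of three; "hand": the gripper's target within -1 to 1 (fully open at 1, half-way at 0, shut at -1). In form: {"linear": [[dx, dy, dz], ...], "rotation": [[wx, wy, wz], ...], "hand": [hand, ...]}. A call has 1 to 20 rows; each row is the pose to reach, as a shift and turn from the pose commanded when the call began; what a row does not reach only later rows make up. A row lasts 1/12 s, in which the tool goes at most 41.7 mm and 7.16 degrees, less where a joint would pass 70% of its speed; a pose out of reach is approached as far as the arm can. A call with a number of a shift or a turn outside -1 to 1 is refused whole. A call with a gripper value outside its range is refused whole. The fingers move at their own pace and stop on an object; "newtons" is the grip in N (left out, the last holds). Time passes only in rows, so rows that repeat a pose let the fingers close. It gives the time, the measured TCP pose, the force, the opening and the grip force at its end, in the units of the state.
- arm.get_state(): the state, without advancing time (a new reading comes with each control period).
- arm.read_camera(name): name is "scene" or "top" or "wrist"; returns (picture, depth): 420x560x3 uint8, red, green, blue; 420x560 float32, m along the optical axis (not along the pixel's ray), 0 where there is no reading.
- arm.get_calibration(name): a dict with "intrinsics" (3x3 intrinsics, pixels), "world_to_cam" (4x4, takes a point from world to camera coordinates). Camera axes: x right, y down, z forward; pixel columns grow to the right and rows downward; lengths in m; the calibration is good to about 2 mm. A picture is of the moment at which its call begins: read the wrist's pose just before it. get_calibration takes no time and is no camera call; for the wrist camera it gives the pose at the moment of the call.
- arm.close_job(): hands the job in; it is judged then, once.
The state is a dict: "time_s": time; "joints": joint angles; "dq": joint speeds; "effort": joint torques, N m; "position": TCP position; "eef_rot": TCP orientation; "ft_force": force on the tool from outside, world axes, zero at the start; "moment": the same for the moment, N m; "opening": finger opening in m; "finger_force": force on a finger pad.
Only numpy, scipy, OpenCV 4.12 (cv2) and the standard library are available. Lean on these libraries where they do the work, as an engineer would, in place of code of your own. Each camera call takes 0.05 s, during which the arm holds its last target. There are 200 camera calls.

## Working session

There is one attempt and no reset: what is moved stays moved. The work goes in short steps, Python scripts to look and compute and a tool call to move; the robot and the scene stay as the last step left them, time stands still between calls to the robot, and variables do not carry over. Pictures are saved under pics/ and viewed, at most 12 in all, crops included, and the job is handed in when it is done.

Besides the shell and the picture viewer there is one more tool, called after ">>>" as name(argument=value, ...) on one line, values as JSON. carry_out: Moves the arm, as the interface text tells. Shifts and turns lie within -1 to 1; 1 stands for 10 cm of shift or 120 degrees of turn. Its arguments: {"type":"object","properties":{"linear":{"type":"array","items":{"type":"array","items":{"type":"number","minimum":-1,"maximum":1}}},"rotation":{"type":"array","items":{"type":"array","items":{"type":"number","minimum":-1,"maximum":1}}},"hand":{"type":"array","items":{"type":"number"}},"newtons":{"type":"number"}},"required":["linear","rotation","hand"]}

```bash
mkdir -p pics; cat > h.py <<'E'
import numpy as np,cv2
from plant import arm
def shot(n,f):
    c=arm.get_calibration(n); p,d=arm.read_camera(n)
    cv2.imwrite('pics/'+f+'.png',p[:,:,::-1]); np.savez('pics/'+f,p=p,d=d,K=c['intrinsics'],T=c['world_to_cam']); return p,d
def world(f,u,v):
    z=np.load('pics/'+f+'.npz'); K,T,d=z['K'],z['T'],z['d']
    q=d[v,u]*(np.linalg.inv(K)@[u,v,1]); return (np.linalg.inv(T)@np.r_[q,1])[:3]
def cloud(f):
    z=np.load('pics/'+f+'.npz'); K,T,d=z['K'],z['T'],z['d']
    v,u=np.mgrid[:420,:560]; q=np.stack([u,v,np.ones_like(u)],-1)@np.linalg.inv(K).T*d[...,None]
    return (q-T[:3,3])@T[:3,:3], z['p'], d
E
python3 - <<'E'
from h import *
a,_=shot('scene','s1');b,_=shot('top','t1')
print(arm.get_state())
print(np.load('pics/t1.npz')['T'])
E
```

```text
{'time_s': 0.1, 'joints': array([-1.41269788,  0.60005329, -0.00253458,  1.60004759,  0.00181447,
        0.94290401, -0.07978955]), 'dq': array([-0.00018919, -0.00061815, -0.00071734, -0.00066524, -0.00071871,
        0.00183695, -0.00013555]), 'effort': array([ 5.04081283e-03, -7.66557097e+01,  1.50233075e+00, -2.52934563e+01,
       -5.22600277e-02,  1.36673942e-02,  6.89966782e-05]), 'position': array([0.16859222, 0.7046901 , 0.22884136]), 'eef_rot': array([-3.14018998e+00,  1.47913648e-04,  2.90686450e+00]), 'ft_force': array([-1.08242824, -0.17787441, -1.5838846 ]), 'moment': array([-0.0108893 , -0.00358066, -0.01655588]), 'finger_force': 0.0, 'opening': 0.09316248572676546}
[[ 0.00392283 -0.99959032  0.02835153 -0.09990556]
 [-0.98960689 -0.007956   -0.14357889  0.4948347 ]
 [ 0.14374563 -0.02749363 -0.98923268  0.74478695]
 [ 0.          0.          0.          1.        ]]
```

View pics/t1.png

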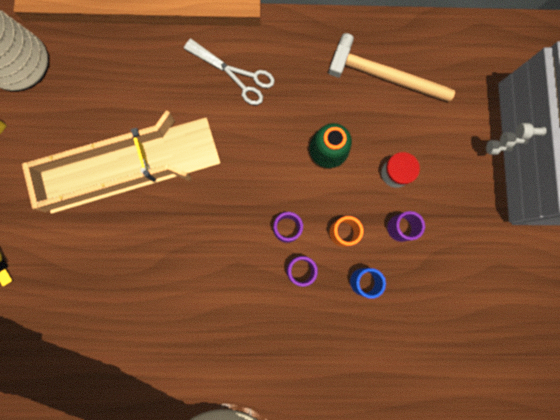

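View pics/s1.png

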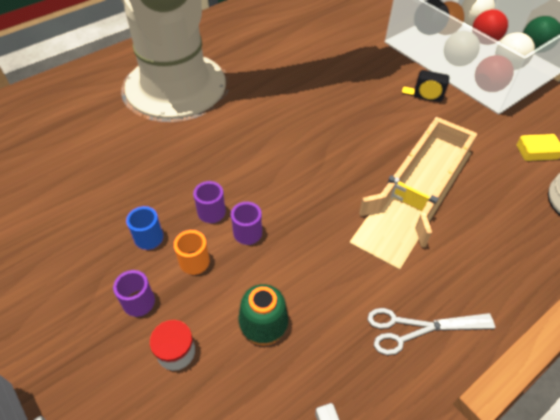

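Top view: the orange things are the plain tube at (347,230) and the green bobbin's tube top at (335,138). The other tubes are purple at (288,226), (408,225) and (302,270), and blue at (370,283). I choose (347,230). The lane's mouth is at about (215,150), the gate at about (141,155) and the pen runs left from there.

```bash
python3 - <<'E'
from h import *
W,p,d=cloud('t1')
hsv=cv2.cvtColor(p,cv2.COLOR_RGB2HSV)
for n,(u,v) in dict(orange=(347,230),p1=(288,226),p2=(408,225),p3=(302,270),blue=(370,283),bob=(332,145),tin=(402,168)).items():
    s=np.s_[v-26:v+27,u-26:u+27]; w=W[s].reshape(-1,3); m=(w[:,2]>.012)&(d[s].ravel()>0)
    h=np.percentile(w[m,2],97); t=w[m&(w[:,2]>h-.006)]
    (c,r)=cv2.minEnclosingCircle((t[:,:2]*1000).astype(np.float32)); print(n,np.round(c,0),round(r,1),round(h*1000),len(t))
for n,(u,v) in dict(floorMouthA=(209,125),floorMouthB=(213,160),floor=(180,150),penfloor=(90,170)).items(): print(n,world('t1',u,v).round(4))
# gate yellow
m=(hsv[...,0]>22)&(hsv[...,0]<33)&(hsv[...,1]>200)&(hsv[...,2]>120); m[:, :125]=0;m[:,160:]=0
print('gate n',m.sum(),W[m].mean(0),W[m].max(0),W[m].min(0))
# walls: height 40-60mm in lane area
s=np.zeros_like(m); s[105:215,15:200]=1; s&=(W[...,2]>.042)&(W[...,2]<.06)
w=W[s]; np.save('walls.npy',w); print(len(w)); print(cv2.minAreaRect((w[:,:2]*1000).astype(np.float32)))
I=p[90:230,10:230]; cv2.imwrite('pics/c1.png',cv2.resize(I[:,:,::-1],None,fx=3.5,fy=3.5,interpolation=2))
I=p[190:310,260:440]; cv2.imwrite('pics/c2.png',cv2.resize(I[:,:,::-1],None,fx=4,fy=4,interpolation=2))
E
```

```text
orange [ 451. -230.] 26.9 62 229
p1 [ 458. -118.] 26.7 63 230
p2 [ 461. -346.] 27.3 62 246
p3 [ 376. -144.] 26.9 63 231
blue [ 354. -268.] 27.4 62 249
bob [ 620. -203.] 20.5 88 365
tin [ 574. -341.] 31.6 53 804
floorMouthA [ 6.719e-01  4.200e-02 -4.000e-04]
floorMouthB [0.5965 0.0311 0.0045]
floor [0.6171 0.0988 0.0024]
penfloor [0.5734 0.2763 0.0031]
gate n 20 [0.60732854 0.16711911 0.04062915] [0.62079178 0.17167939 0.05004765] [0.59330753 0.16271299 0.02559631]
2389
((575.6284790039062, 232.57528686523438), (135.7578125, 291.0296630859375), 17.55213165283203)
```

View pics/c1.png

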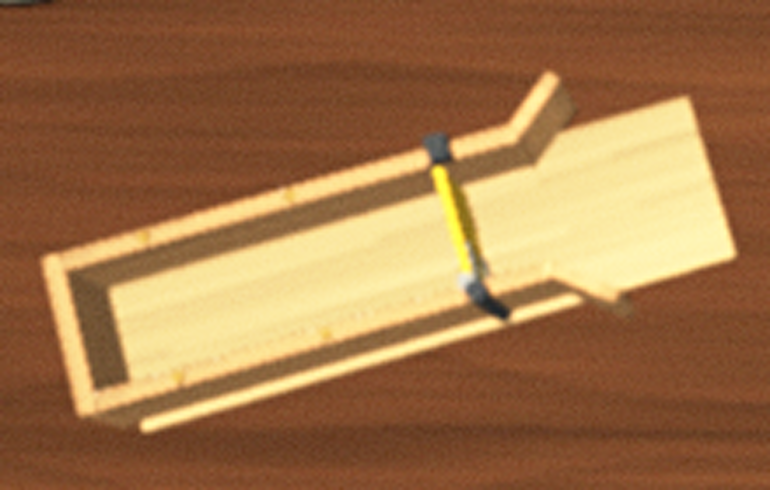

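View pics/c2.png

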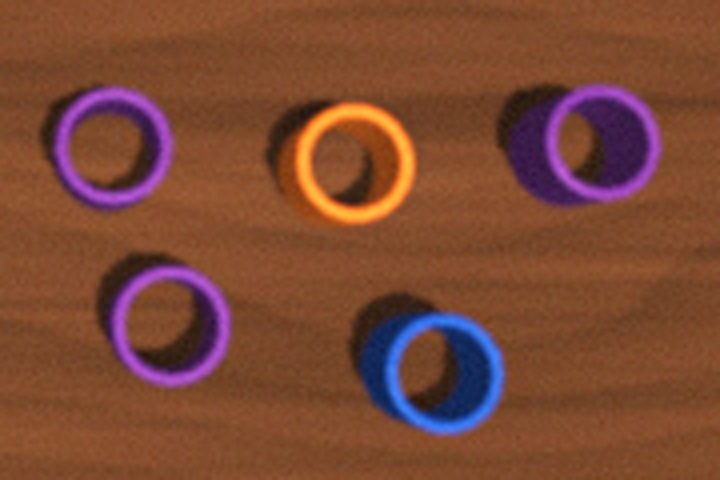

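The close crop confirms the orange plain tube (r 26.9 mm, top 62 mm). In the lane crop the mouth edge runs (688,97)–(735,255). The upper wall's inner top edge runs (70,272)–(520,147) and the lower one's (95,387)–(548,265). The gate top runs (437,165)–(468,270), with its hinge at the lower wall (+y of gateway).

```bash
python3 - <<'E'
from h import *
z=np.load('pics/t1.npz');K,T=z['K'],z['T']
def ray(cu,cv_,h):
    q=T[:3,:3].T@(np.linalg.inv(K)@[cu/3.5+10-.36,cv_/3.5+90-.36,1]); o=-T[:3,:3].T@T[:3,3]
    return (o+q*(h-o[2])/q[2])
L={k:ray(*v)[:2] for k,v in dict(mA=(688,97,.004),mB=(735,255,.004),u0=(70,272,.049),u1=(520,147,.049),l0=(95,387,.049),l1=(548,265,.049),gF=(437,165,.05),gH=(468,270,.05),eo=(45,258,.049),eo2=(82,415,.049)).items()}
for k,v in L.items(): print(k,(v*1000).round(1))
f=lambda a,b:np.degrees(np.arctan2(*(L[b]-L[a])[::-1]))
print('dir u,l',f('u1','u0'),f('l1','l0'),'mouth normal',f('mA','mB')-90,f('eo','eo2')-90)
# wall width
d=L['u0']-L['u1'];d/=np.linalg.norm(d);n=np.array([-d[1],d[0]])
print('width',(L['l0']-L['u0'])@n,(L['l1']-L['u0'])@n)
W=np.load('walls.npy');print((W[:,2].mean()))
mm=(L['mA']+L['mB'])/2; print('mouth mid',mm,'gateway from mouth',mm+.14*d,'gate mid',(L['gF']+L['gH'])/2,'len end inner',(L['u0']-mm)@d,(L['l0']-mm)@d, 'gate',(L['gF']-mm)@d,(L['gH']-mm)@d)
mid=(L['u0']+L['l0']+L['u1']+L['l1'])/4; print('axis offset of mouth mid',(mm-mid)@n)
E
```

```text
mA [686.6  47.5]
mB [591.6  17.7]
u0 [566.5 368.9]
u1 [639.6 131.8]
l0 [503.9 350.2]
l1 [573.2 113.7]
gF [628.4 176.2]
gH [569.7 156.4]
eo [574.1 382.9]
eo2 [488.8 355.7]
dir u,l 107.136324884151 106.31971412302028 mouth normal -252.58992113252663 -252.32968767118336
width 0.06529458947999874 0.0688073000752428
0.04930433343064719
mouth mid [0.63909048 0.03258054] gateway from mouth [0.59784    0.16636544] gate mid [0.59906595 0.16626047] len end inner 0.34280207367926185 0.34336615141671895 gate 0.14034273196858907 0.13873420085313062
axis offset of mouth mid -0.0037841066577700513
```

Checks: gateway ≈ (0.596, 0.166), push direction 107°, lane width 66–69 mm, end wall 343–345 mm from the mouth. All match the description. I now carry the tool over the core in 10 cm steps, turning the closing line along the lane.

>>> carry_out(linear=[[1, -1, 0], [1, -1, 0], [1, -1, 0], [1, -1, 0]], rotation=[[0, 0, -0.14], [0, 0, -0.14], [0, 0, -0.14], [0, 0, -0.14]], hand=[1, 1, 1, 1])

```text
time_s: 0.43
position: [0.2738, 0.6002, 0.2294]
eef_rot: [-3.14, 0.004, 2.605]
ft_force: [1.2, -0.3, -0.6]
opening: 0.0931
finger_force: 0.0
```

>>> carry_out(linear=[[1, -1, 0], [1, -1, 0], [1, -1, 0], [1, -1, 0]], rotation=[[0, 0, -0.14], [0, 0, -0.14], [0, 0, -0.14], [0, 0, -0.14]], hand=[1, 1, 1, 1])

```text
time_s: 0.77
position: [0.3732, 0.5001, 0.2297]
eef_rot: [-3.141, 0.003, 2.312]
ft_force: [0.4, -0.1, -0.3]
opening: 0.0927
finger_force: 0.0
```

>>> carry_out(linear=[[1, -1, 0], [1, -1, 0], [1, -1, 0], [1, -1, 0]], rotation=[[0, 0, -0.14], [0, 0, -0.14], [0, 0, -0.14], [0, 0, -0.14]], hand=[1, 1, 1, 1])

```text
time_s: 1.1
position: [0.4729, 0.3999, 0.2298]
eef_rot: [3.141, 0.003, 2.019]
ft_force: [0.2, 0.1, 0.6]
opening: 0.0929
finger_force: 0.0
```

>>> carry_out(linear=[[0, -1, 0], [0, -1, 0], [0, -1, 0], [0, -1, 0]], rotation=[[0, 0, -0.14], [0, 0, -0.14], [0, 0, -0.14], [0, 0, -0.14]], hand=[1, 1, 1, 1])

```text
time_s: 1.43
position: [0.4689, 0.3002, 0.2298]
eef_rot: [-3.141, 0.002, 1.726]
ft_force: [-0.2, -0.6, 0.3]
opening: 0.093
finger_force: 0.0
```

>>> carry_out(linear=[[0, -1, 0], [0, -1, 0], [0, -1, 0], [0, -1, 0]], rotation=[[0, 0, -0.14], [0, 0, -0.14], [0, 0, -0.14], [0, 0, -0.14]], hand=[1, 1, 1, 1])

```text
time_s: 1.77
position: [0.4687, 0.2019, 0.2299]
eef_rot: [-3.142, 0.001, 1.436]
ft_force: [-0.7, -0.1, -0.1]
opening: 0.0928
finger_force: 0.0
```

>>> carry_out(linear=[[0, -1, 0], [0, -1, 0], [0, -1, 0], [0, -1, 0]], rotation=[[0, 0, -0.14], [0, 0, -0.14], [0, 0, -0.14], [0, 0, -0.14]], hand=[1, 1, 1, 1])

```text
time_s: 2.1
position: [0.469, 0.1028, 0.2299]
eef_rot: [3.141, 0.0, 1.144]
ft_force: [0.7, 0.2, 0.2]
opening: 0.0929
finger_force: 0.0
```

>>> carry_out(linear=[[0, -1, 0], [0, -1, 0], [0, -1, 0], [0, -1, 0]], rotation=[[0, 0, -0.14], [0, 0, -0.14], [0, 0, -0.14], [0, 0, -0.14]], hand=[1, 1, 1, 1])

```text
time_s: 2.43
position: [0.4695, 0.0034, 0.2299]
eef_rot: [3.14, -0.0, 0.852]
ft_force: [0.7, 0.5, -0.5]
opening: 0.0928
finger_force: 0.0
```

>>> carry_out(linear=[[0, -1, 0], [0, -1, 0], [0, -1, 0], [0, -1, 0]], rotation=[[0, 0, -0.14], [0, 0, -0.14], [0, 0, -0.14], [0, 0, -0.14]], hand=[1, 1, 1, 1])

```text
time_s: 2.77
position: [0.47, -0.0964, 0.2298]
eef_rot: [3.14, -0.0, 0.56]
ft_force: [0.1, 0.3, -0.6]
opening: 0.0929
finger_force: 0.0
```

>>> carry_out(linear=[[0, -1, 0], [0, -1, 0], [0, -1, 0], [0, -1, 0], [0, -1, 0]], rotation=[[0, 0, -0.126], [0, 0, -0.126], [0, 0, -0.126], [0, 0, -0.126], [0, 0, -0.126]], hand=[1, 1, 1, 1, 1])

```text
time_s: 3.18
position: [0.4699, -0.1931, 0.2292]
eef_rot: [-3.141, 0.0, 0.302]
ft_force: [-1.5, 0.2, 0.8]
opening: 0.0928
finger_force: 0.0
```

>>> carry_out(linear=[[-0.19, -0.37, 0], [-0.19, -0.37, 0], [-0.19, -0.37, -1], [-0.19, -0.37, -1], [-0.19, -0.37, -1], [-0.19, -0.37, -1]], rotation=[[0, 0, 0], [0, 0, 0], [0, 0, 0], [0, 0, 0], [0, 0, 0], [0, 0, 0]], hand=[1, 1, 1, 1, 1, 1])

```text
time_s: 3.68
position: [0.4492, -0.2281, 0.1263]
eef_rot: [-3.137, 0.004, 0.303]
ft_force: [0.2, 0.2, 0.9]
opening: 0.0932
finger_force: 0.0
```

```bash
python3 - <<'E'
from h import *
p,d=shot('wrist','w1'); W,p,d=cloud('w1'); hsv=cv2.cvtColor(p,cv2.COLOR_RGB2HSV)
m=(hsv[...,0]>5)&(hsv[...,0]<18)&(hsv[...,1]>180)&(W[...,2]>.055)&(W[...,2]<.07)&(d>0)
w=W[m]; print(arm.get_state()['position'],len(w),w.mean(0),cv2.minEnclosingCircle((w[:,:2]*1000).astype(np.float32)))
E
```

```text
[ 0.44974835 -0.22917535  0.12821225] 837 [ 0.45993369 -0.22694392  0.06017312] ((453.5362243652344, -229.0402069091797), 26.293350219726562)
```

View pics/w1.png

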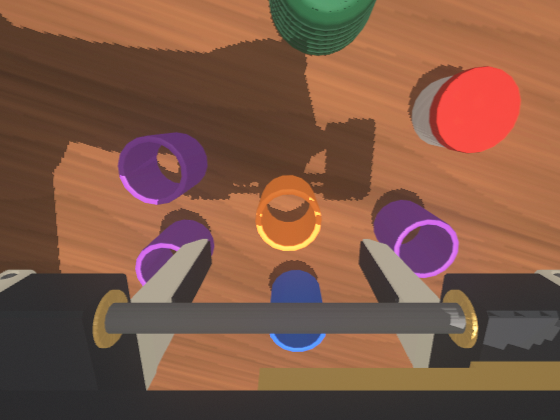

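The wrist view shows the orange tube at (288,213), midway between the fingers at (200,250) and (370,250), with purple tubes clear outside them. I descend and grip.

>>> carry_out(linear=[[0.02, 0, -0.3], [0.02, 0, -0.6], [0.02, 0, -0.9], [0.02, 0, -0.9], [0.02, 0, -0.9], [0.02, 0, -0.9], [0.02, 0, -0.9], [0.02, 0, -0.9], [0.02, 0, -0.9], [0.02, 0, -0.9], [0.02, 0, -0.9]], rotation=[[0, 0, 0], [0, 0, 0], [0, 0, 0], [0, 0, 0], [0, 0, 0], [0, 0, 0], [0, 0, 0], [0, 0, 0], [0, 0, 0], [0, 0, 0], [0, 0, 0]], hand=[1, 1, 1, 1, 1, -0.5, -0.5, -0.5, -0.5, -0.5, -0.5], newtons=15)

```text
time_s: 4.65
position: [0.4519, -0.2318, 0.0401]
eef_rot: [3.141, -0.001, 0.297]
ft_force: [-0.4, -0.1, -0.0]
opening: 0.0574
finger_force: 0.3
```

>>> carry_out(linear=[[0, 0, 0], [0, 0, 0], [0, 0, 0.2], [0, 0, 0.5], [0, 0, 0.9], [0, 0, 0.9], [0, 0, 0.9]], rotation=[[0, 0, 0], [0, 0, 0], [0, 0, 0], [0, 0, 0], [0, 0, 0], [0, 0, 0], [0, 0, 0]], hand=[-0.5, -0.5, -0.5, -0.5, -0.5, -0.5, -0.5])

```text
time_s: 5.23
position: [0.4526, -0.232, 0.1311]
eef_rot: [3.14, -0.003, 0.298]
ft_force: [0.1, -0.2, -1.1]
opening: 0.0535
finger_force: 15.0
```

>>> carry_out(linear=[[0, 0.3, 0.3], [0, 0.7, 0.3], [0, 1, 0.3], [0, 1, 0.3]], rotation=[[0, 0, 0], [0, 0, 0], [0, 0, 0], [0, 0, 0]], hand=[-0.5, -0.5, -0.5, -0.5])

```text
time_s: 5.57
position: [0.4507, -0.1259, 0.1581]
eef_rot: [-3.137, 0.003, 0.304]
ft_force: [-0.5, -0.1, -0.3]
opening: 0.0531
finger_force: 15.0
```

>>> carry_out(linear=[[0.4, 1, 0], [0.4, 1, 0], [0.4, 1, 0], [0.4, 1, 0]], rotation=[[0, 0, 0], [0, 0, 0], [0, 0, 0], [0, 0, 0]], hand=[-0.5, -0.5, -0.5, -0.5])

```text
time_s: 5.9
position: [0.4931, -0.0269, 0.1579]
eef_rot: [-3.14, 0.001, 0.304]
ft_force: [0.2, -0.1, -1.6]
opening: 0.0537
finger_force: 15.0
```

>>> carry_out(linear=[[0.8, 1, 0], [0.8, 1, 0], [0.8, 1, 0], [0.8, 1, 0], [0.8, 1, 0]], rotation=[[0, 0, 0], [0, 0, 0], [0, 0, 0], [0, 0, 0], [0, 0, 0]], hand=[-0.5, -0.5, -0.5, -0.5, -0.5])

```text
time_s: 6.32
position: [0.5724, 0.0698, 0.1578]
eef_rot: [3.141, 0.002, 0.301]
ft_force: [-0.2, -0.6, -1.2]
opening: 0.0535
finger_force: 15.0
```

>>> carry_out(linear=[[0.49, 0.14, 0], [0.49, 0.14, 0], [0.49, 0.14, 0], [0.49, 0.14, 0], [0.49, 0.14, 0]], rotation=[[0, 0, 0], [0, 0, 0], [0, 0, 0], [0, 0, 0], [0, 0, 0]], hand=[-0.5, -0.5, -0.5, -0.5, -0.5])

```text
time_s: 6.73
position: [0.6191, 0.0802, 0.1591]
eef_rot: [-3.141, 0.002, 0.295]
ft_force: [0.4, -0.8, -1.3]
opening: 0.0534
finger_force: 15.0
```

```bash
python3 - <<'E'
from h import *
p,d=shot('wrist','w2'); print(arm.get_state()['position'],arm.get_state()['eef_rot'])
q,_=shot('top','t2')
cv2.imwrite('pics/v2.png',np.hstack([p[:,:,::-1][:, :],cv2.resize(q[90:230,10:230][:,:,::-1],(560,356)).__class__(0) if 0 else p[:0,:0].reshape(420,0,3) if 0 else p[:, :0]]))
E
```

```text
[0.61918241 0.08056921 0.15931707] [-3.14125155e+00  1.56222507e-03  2.95164717e-01]
```

View pics/w2.png

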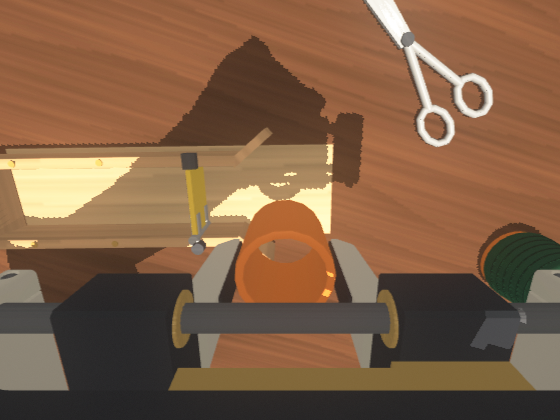

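The wrist view shows the lane square to the fingers (walls at rows 150 and 242), gate at (195,205), core held upright at (285,250). I check the lane axis numerically.

```bash
python3 - <<'E'
from h import *
W,p,d=cloud('w2'); g=np.array([.596,.166]);a=np.radians(107.1);X=np.array([np.cos(a),np.sin(a)]);N=np.array([-X[1],X[0]])
x=(W[...,:2]-g)@X; y=(W[...,:2]-g)@N; z=W[...,2]
s=(z>.044)&(z<.053)&(d>0)
for lo,hi in [(-.04,-.01),(.02,.06),(.08,.12),(.13,.18)]:
    t=s&(x>lo)&(x<hi)&(abs(y)<.06); yy=y[t]; print(lo,len(yy),np.percentile(yy[yy<-.02],[3,97]).round(4) if (yy<-.02).any() else 0,np.percentile(yy[yy>.02],[3,97]).round(4) if (yy>.02).any() else 0)
hsv=cv2.cvtColor(p,cv2.COLOR_RGB2HSV)
t=(hsv[...,0]>22)&(hsv[...,1]>180)&(d>0)&(abs(x)<.03)&(abs(y)<.03)&(z>.04); print('gate',x[t].mean(),np.polyfit(y[t],x[t],1),z[t].max())
t=(z<.008)&(z>.002)&(x<-.09)&(x>-.16)&(y>-.06)&(y<.0)&(d>0);print('floor min x,y',np.percentile(x[t],2),np.percentile(y[t],2),z[t].mean())
P=arm.get_state()['position'];print('tcp in lane',(P[:2]-g)@X,(P[:2]-g)@N)
E
```

```text
-0.04 638 [-0.0467 -0.037 ] [0.0331 0.0425]
0.02 970 [-0.046  -0.0362] [0.0338 0.0433]
0.08 931 [-0.0454 -0.0355] [0.0344 0.0434]
0.13 1098 [-0.0448 -0.0356] [0.0349 0.0444]<stdin>:8: RuntimeWarning: Mean of empty slice.
  ret = ret.dtype.type(ret / rcount)
Traceback (most recent call last):
TypeError: expected non-empty vector for x
```

>>> carry_out(linear=[[0.05, 0.03, 0], [0.05, 0.03, -0.3], [0.05, 0.03, -0.6], [0.05, 0.03, -0.9], [0.05, 0.03, -1], [0.05, 0.03, -1], [0.05, 0.03, -1]], rotation=[[0, 0, 0], [0, 0, 0], [0, 0, 0], [0, 0, 0], [0, 0, 0], [0, 0, 0], [0, 0, 0]], hand=[-0.5, -0.5, -0.5, -0.5, -0.5, -0.5, -0.5])

```text
time_s: 7.42
position: [0.6259, 0.0847, 0.0601]
eef_rot: [3.141, 0.0, 0.297]
ft_force: [0.3, -0.1, -0.1]
opening: 0.0535
finger_force: 15.0
```

>>> carry_out(linear=[[0, 0, -0.07], [0, 0, -0.12], [0, 0, -0.15], [0, 0, -0.155], [0, 0, -0.155]], rotation=[[0, 0, 0], [0, 0, 0], [0, 0, 0], [0, 0, 0], [0, 0, 0]], hand=[-0.5, -0.5, -0.5, -0.5, -0.5])

```text
time_s: 7.83
position: [0.6257, 0.0852, 0.0443]
eef_rot: [-3.141, -0.0, 0.297]
ft_force: [-0.2, 0.7, -0.6]
opening: 0.0529
finger_force: 15.0
```

>>> carry_out(linear=[[0, 0, 0], [0, 0, 0], [0, 0, 0], [0, 0, 0], [0, 0, 0.2], [0, 0, 0.5], [0, 0, 0.8], [0, 0, 1], [0, 0, 1], [0, 0, 1]], rotation=[[0, 0, 0], [0, 0, 0], [0, 0, 0], [0, 0, 0], [0, 0, 0], [0, 0, 0], [0, 0, 0], [0, 0, 0], [0, 0, 0], [0, 0, 0]], hand=[0.55, 0.55, 0.55, 0.55, 0.55, 0.55, 0.55, 0.55, 0.55, 0.55])

```text
time_s: 8.67
position: [0.6262, 0.0854, 0.1452]
eef_rot: [-3.141, -0.002, 0.298]
ft_force: [0.0, 0.8, -0.9]
opening: 0.0719
finger_force: 0.0
```

```bash
cat > lane.py <<'E'
from h import *
g=np.array([.5975,.1665]);a=np.radians(107.7);X=np.array([np.cos(a),np.sin(a)]);N=np.array([-X[1],X[0]])
def core(f):
    W,p,d=cloud(f); hsv=cv2.cvtColor(p,cv2.COLOR_RGB2HSV)
    x=(W[...,:2]-g)@X; y=(W[...,:2]-g)@N; z=W[...,2]
    m=(hsv[...,0]>4)&(hsv[...,0]<18)&(hsv[...,1]>190)&(z>.05)&(z<.075)&(abs(y)<.06)&(x>-.16)&(x<.2)&(d>0)
    t=m&(z>np.percentile(z[m],95)-.004)
    print('core',t.sum(),cv2.minEnclosingCircle(np.c_[x[t],y[t]].astype(np.float32)*1000),'z',np.percentile(z[m],[5,95]).round(4))
def tcp():
    s=arm.get_state();P=s['position'];print('tcp lane',((P[:2]-g)@X).round(4),((P[:2]-g)@N).round(4),P,s['eef_rot'])
E
python3 - <<'E'
from lane import *
shot('wrist','w3');core('w3');tcp();shot('top','t3');core('t3')
print('X',X,'N',N)
E
```

```text
Traceback (most recent call last):
  File "lane.py", line 7, in core
    t=m&(z>np.percentile(z[m],95)-.004)
           ~~~~~~~~~~~~~^^^^^^^^^
IndexError: index -1 is out of bounds for axis 0 with size 0
```

View pics/w3.png

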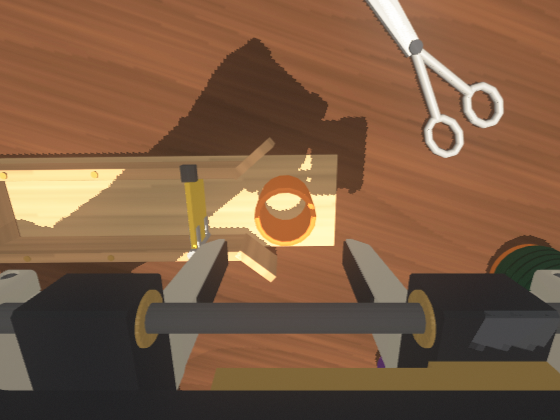

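The core stands upright at (286,212), in the mouth before the shut gate at (195,210). Next I shut the fingers, back off 60 mm and go down behind it.

>>> carry_out(linear=[[0.16, -0.58, 0], [0.16, -0.58, 0], [0.16, -0.58, 0], [0.16, -0.58, 0], [0.16, -0.58, 0], [0.16, -0.58, 0], [0.16, -0.58, -0.3], [0.16, -0.58, -0.6], [0.16, -0.58, -0.8], [0.16, -0.58, -0.9], [0.16, -0.58, -0.9]], rotation=[[0, 0, 0], [0, 0, 0], [0, 0, 0], [0, 0, 0], [0, 0, 0], [0, 0, 0], [0, 0, 0], [0, 0, 0], [0, 0, 0], [0, 0, 0], [0, 0, 0]], hand=[-1, -1, -1, -1, -1, -1, -1, -1, -1, -1, -1])

```text
time_s: 9.63
position: [0.6403, 0.0281, 0.0518]
eef_rot: [-3.14, 0.004, 0.298]
ft_force: [-0.2, -0.5, -0.5]
opening: 0.0034
finger_force: 0.0
```

>>> carry_out(linear=[[0, 0, -0.1], [0, 0, -0.2], [0, 0, -0.27], [0, 0, -0.27]], rotation=[[0, 0, 0], [0, 0, 0], [0, 0, 0], [0, 0, 0]], hand=[-1, -1, -1, -1])

```text
time_s: 9.97
position: [0.6413, 0.0274, 0.0261]
eef_rot: [-3.141, 0.001, 0.297]
ft_force: [-0.8, 0.3, 0.0]
opening: 0.0007
finger_force: 0.0
```

```bash
python3 - <<'E'
from lane import *
tcp()
E
```

```text
tcp lane -0.1459 0.0006 [0.64125801 0.02735514 0.02613213] [-3.14113961e+00  9.50092979e-04  2.97427889e-01]
```

>>> carry_out(linear=[[-0.018, 0.057, 0], [-0.037, 0.114, 0], [-0.055, 0.171, 0], [-0.073, 0.229, 0], [-0.091, 0.286, 0], [-0.11, 0.343, 0], [-0.128, 0.4, 0], [-0.146, 0.457, 0], [-0.164, 0.514, 0], [-0.182, 0.572, 0], [-0.201, 0.629, 0], [-0.219, 0.686, 0], [-0.237, 0.743, 0], [-0.255, 0.8, 0], [-0.274, 0.857, 0]], rotation=[[0, 0, 0], [0, 0, 0], [0, 0, 0], [0, 0, 0], [0, 0, 0], [0, 0, 0], [0, 0, 0], [0, 0, 0], [0, 0, 0], [0, 0, 0], [0, 0, 0], [0, 0, 0], [0, 0, 0], [0, 0, 0], [0, 0, 0]], hand=[-1, -1, -1, -1, -1, -1, -1, -1, -1, -1, -1, -1, -1, -1, -1])

```text
time_s: 11.22
position: [0.6155, 0.1113, 0.0277]
eef_rot: [3.138, -0.002, 0.296]
ft_force: [2.3, -9.2, 5.4]
opening: 0.0005
finger_force: 4.6
```

```bash
python3 - <<'E'
from lane import *
tcp(); p,_=shot('wrist','w4'); q,_=shot('scene','s4')
cv2.imwrite('pics/v4.png',np.hstack([cv2.resize(p,(400,300)),cv2.resize(q[80:290,320:510],(400,442))[:300]])[:,:,::-1])
E
```

```text
tcp lane -0.0581 -0.0003 [0.61547008 0.11125586 0.02774486] [ 3.13844375e+00 -2.10134833e-03  2.95618349e-01]
```

View pics/v4.png

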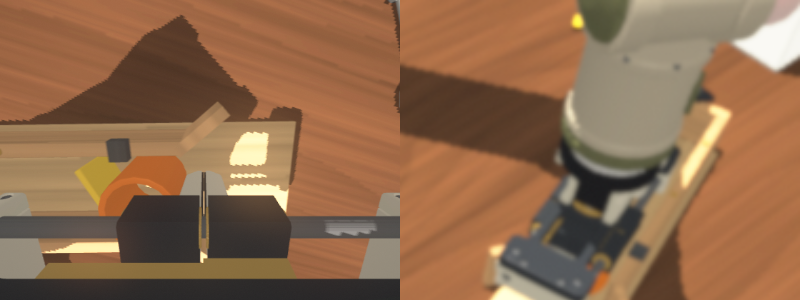

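The wrist view shows the core (145,180) against the gate (97,180), which is beginning to open. The force is 9 N with 5 N upward, so I look closer for tilt.

```bash
python3 - <<'E'
from lane import *
p,_=shot('wrist','w5'); t,_=shot('top','t5')
cv2.imwrite('pics/v5.png',np.hstack([cv2.resize(p[150:350,40:310],(405,300),interpolation=2),cv2.resize(t[100:220,20:180],(395,296),interpolation=2)[:300].copy() if 0 else cv2.resize(t[100:220,60:220],(395,300),interpolation=2)])[:,:,::-1])
print(arm.get_state()['ft_force'])
W,p,d=cloud('w5'); x=(W[...,:2]-g)@X; y=(W[...,:2]-g)@N; z=W[...,2]
hsv=cv2.cvtColor(p,cv2.COLOR_RGB2HSV)
m=(hsv[...,0]<16)&(hsv[...,1]>190)&(z>.04)&(abs(y)<.04)&(abs(x+.014)<.05)&(d>0)
print(m.sum(),x[m].min(),x[m].max(),y[m].min(),y[m].max(),z[m].max())
if m.sum()>50:
    for lo in np.arange(-.05,.03,.01):
        k=m&(x>lo)&(x<lo+.01)
        if k.any(): print(round(lo,3),k.sum(),np.percentile(z[k],97).round(4),y[k].min().round(3),y[k].max().round(3))
E
```

```text
[ 1.6052526  -4.12179167  2.62516763]
2067 -0.03723796250252785 0.012085744700379281 -0.02741311782839115 0.010724446546506441 0.06725872795891821
-0.04 123 0.0668 -0.021 -0.013
-0.03 414 0.0665 -0.026 -0.017
-0.02 466 0.0663 -0.027 -0.022
-0.01 430 0.0664 -0.026 -0.017
0.0 595 0.0662 -0.023 0.011
0.01 39 0.0658 -0.008 0.001
```

View pics/v5.png

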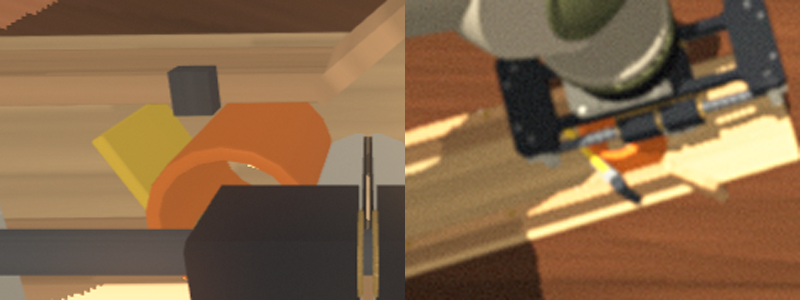

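The core is upright (rim level within 1 mm), centred at x ≈ -0.013, y ≈ 0, and the gate is swinging open at about 40°. I keep pushing, a bit slower.

>>> carry_out(linear=[[-0.012, 0.038, 0], [-0.024, 0.076, 0], [-0.036, 0.114, 0], [-0.049, 0.152, 0], [-0.061, 0.19, 0], [-0.073, 0.229, 0], [-0.085, 0.267, 0], [-0.097, 0.305, 0], [-0.109, 0.343, 0], [-0.122, 0.381, 0], [-0.134, 0.419, 0], [-0.146, 0.457, 0], [-0.158, 0.495, 0], [-0.17, 0.534, 0], [-0.182, 0.572, 0], [-0.194, 0.61, 0], [-0.207, 0.648, 0], [-0.219, 0.686, 0], [-0.231, 0.724, 0], [-0.243, 0.762, 0]], rotation=[[0, 0, 0], [0, 0, 0], [0, 0, 0], [0, 0, 0], [0, 0, 0], [0, 0, 0], [0, 0, 0], [0, 0, 0], [0, 0, 0], [0, 0, 0], [0, 0, 0], [0, 0, 0], [0, 0, 0], [0, 0, 0], [0, 0, 0], [0, 0, 0], [0, 0, 0], [0, 0, 0], [0, 0, 0], [0, 0, 0]], hand=[-1, -1, -1, -1, -1, -1, -1, -1, -1, -1, -1, -1, -1, -1, -1, -1, -1, -1, -1, -1])

```text
time_s: 13.08
position: [0.5904, 0.189, 0.0273]
eef_rot: [3.141, -0.001, 0.297]
ft_force: [2.7, -2.3, 2.6]
opening: 0.0005
finger_force: 1.9
```

```bash
python3 - <<'E'
from lane import *
tcp(); print(arm.get_state()['ft_force'])
p,_=shot('wrist','w6')
W,p,d=cloud('w6'); x=(W[...,:2]-g)@X; y=(W[...,:2]-g)@N; z=W[...,2]
hsv=cv2.cvtColor(p,cv2.COLOR_RGB2HSV)
m=(hsv[...,0]<16)&(hsv[...,1]>190)&(z>.04)&(abs(y)<.04)&(abs(x-.06)<.06)&(d>0)
for lo in np.arange(0,.12,.01):
        k=m&(x>lo)&(x<lo+.01)
        if k.any(): print(round(lo,3),k.sum(),np.percentile(z[k],97).round(4),y[k].min().round(3),y[k].max().round(3))
E
```

```text
tcp lane 0.0236 -0.0001 [0.59042268 0.18904013 0.02727771] [ 3.14107165e+00 -8.53751089e-04  2.96596347e-01]
[ 2.6698492  -2.32409569  2.57843497]
0.03 4 0.0571 -0.014 -0.011
0.04 687 0.0686 -0.029 -0.012
0.05 655 0.068 -0.034 -0.022
0.06 483 0.0677 -0.035 -0.029
0.07 387 0.067 -0.034 -0.025
0.08 1433 0.0661 -0.03 0.008
0.09 133 0.0664 -0.018 0.001
```

View pics/w6.png

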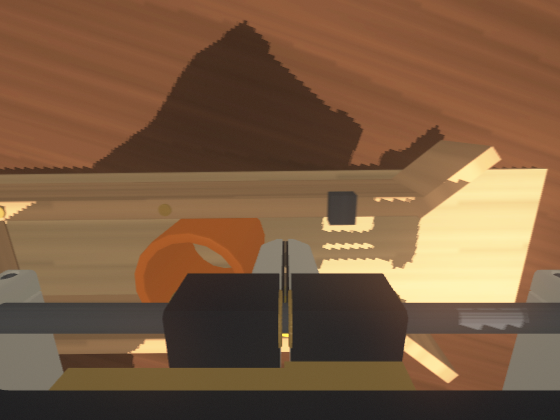

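The core (200,270) is past the gateway at x ≈ 0.067, riding the right wall, with the fingers following. I push about 62 mm more.

>>> carry_out(linear=[[-0.012, 0.038, 0], [-0.024, 0.076, 0], [-0.036, 0.114, 0], [-0.049, 0.152, 0], [-0.061, 0.19, 0], [-0.073, 0.229, 0], [-0.085, 0.267, 0], [-0.097, 0.305, 0], [-0.109, 0.343, 0], [-0.122, 0.381, 0], [-0.134, 0.419, 0], [-0.146, 0.457, 0], [-0.158, 0.495, 0], [-0.17, 0.534, 0], [-0.182, 0.572, 0], [-0.188, 0.59, 0], [-0.188, 0.59, 0], [-0.17, 0.54, 0], [-0.17, 0.54, 0], [-0.17, 0.54, 0]], rotation=[[0, 0, 0], [0, 0, 0], [0, 0, 0], [0, 0, 0], [0, 0, 0], [0, 0, 0], [0, 0, 0], [0, 0, 0], [0, 0, 0], [0, 0, 0], [0, 0, 0], [0, 0, 0], [0, 0, 0], [0, 0, 0], [0, 0, 0], [0, 0, 0], [0, 0, 0], [0, 0, 0], [0, 0, 0], [0, 0, 0]], hand=[-1, -1, -1, -1, -1, -1, -1, -1, -1, -1, -1, -1, -1, -1, -1, -1, -1, -1, -1, -1])

```text
time_s: 14.8
position: [0.5731, 0.2423, 0.0272]
eef_rot: [3.141, 0.0, 0.296]
ft_force: [0.4, -0.6, 0.9]
opening: 0.0002
finger_force: 0.0
```

>>> carry_out(linear=[[0, 0, 0.2], [0, 0, 0.4], [0, 0, 0.7], [0, 0, 1], [0, 0, 1], [0, 0, 1]], rotation=[[0, 0, 0], [0, 0, 0], [0, 0, 0], [0, 0, 0], [0, 0, 0], [0, 0, 0]], hand=[-1, -1, -1, -1, -1, -1])

```text
time_s: 15.3
position: [0.5737, 0.2433, 0.1286]
eef_rot: [-3.141, -0.003, 0.297]
ft_force: [-0.1, -0.2, 0.0]
opening: 0.0005
finger_force: 0.0
```

>>> carry_out(linear=[[0, -0.5, 0.6], [0, -1, 1], [0, -1, 1], [0, -1, 1], [0, -1, 1]], rotation=[[0, 0, 0], [0, 0, 0], [0, 0, 0], [0, 0, 0], [0, 0, 0]], hand=[-1, -1, -1, -1, -1])

```text
time_s: 15.72
position: [0.574, 0.1394, 0.2292]
eef_rot: [3.141, -0.003, 0.292]
ft_force: [0.9, 0.8, -0.5]
opening: 0.0005
finger_force: 0.0
```

```bash
python3 - <<'E'
from lane import *
shot('wrist','w7');tcp()
W,p,d=cloud('w7'); x=(W[...,:2]-g)@X; y=(W[...,:2]-g)@N; z=W[...,2]
hsv=cv2.cvtColor(p,cv2.COLOR_RGB2HSV)
m=(hsv[...,0]<16)&(hsv[...,1]>190)&(z>.055)&(z<.08)&(abs(y)<.04)&(abs(x-.12)<.07)&(d>0)
for lo in np.arange(.05,.2,.01):
        k=m&(x>lo)&(x<lo+.01)
        if k.any(): print(round(lo,3),k.sum(),np.percentile(z[k],97).round(4),y[k].min().round(3),y[k].max().round(3))
E
```

```text
tcp lane -0.0158 0.0305 [0.57322456 0.14213311 0.22736084] [-3.14072490e+00 -1.20064314e-03  2.94804982e-01]
0.1 3 0.0658 0.01 0.012
0.11 6 0.0667 -0.028 0.016
0.12 10 0.0662 -0.032 0.019
0.13 3 0.0644 -0.025 0.015
```

View pics/w7.png

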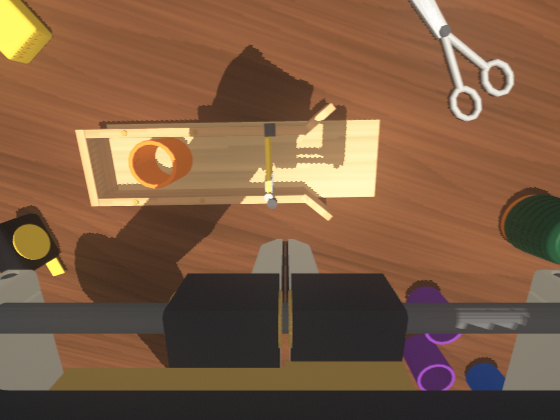

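The core stands upright in the pen at (158,163). The gate (268,165) is shut straight across behind it. The bobbin at (540,228) is undisturbed and the arm is clear of everything. I hand in.

```bash
python3 -c "
from plant import arm
print(arm.close_job())"
```

```text
the job is handed in; nothing more can be done
None
```

The orange core was pushed through the gate and stands upright in the pen, the gate is shut behind it and the green bobbin was left alone; the job is handed in, but no verdict was returned.

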